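Clip the portion cup onto the biscuit crate's eye bolt

ROBOT

A 6-joint arm with a two-finger parallel gripper is mounted at the origin on the work surface. World frame = base frame: x ahead of the robot, y to its left, z up, the work surface at z = 0. Lengths are in m, angles in rad, forces in N, time in s.
With the tool pointing down it reaches from about 0.35 to 0.975 m from the base axis. Payload 4.9 kg.
Tool frame: the origin (TCP) lies at the very end of the fingers, on their centre line; the grasp point (between the pads) lies 19 mm behind it; z points along the fingers, y is the direction in which the jaws open and shut (so a half turn about z gives the same grasp; the last joint's range is limited). The gripper opens to 85 mm and grips with 20 to 120 N. Pads are 22 mm wide; open, the fingers measure 114 mm over their backs; the gripper's body (76 mm by 85 mm) begins 54 mm behind the grasp point. The pads swing forward as they close: fully open they stand 13 mm farther back than shut.
Start: joints at [-1.342, 0.053, 1.613, -0, 1.476, -0.119], TCP at [0.213, -0.588, 0.231] pointing down, gripper open.
Joint ranges: [-3.01, 3.01], [-1.01, 2.22], [0.06, 2.58], [-1.02, 4.17], [0.09, 2.62], [-3.14, 3.14]. Speed limits (rad/s): [2.57, 2.57, 3.14, 3.14, 3.14, 3.14].

INTERFACE

Orientations are given as a unit quaternion [w, x, y, z].
In Python, from plant import state, grab_frame, camera_model, job_done, search_frame, masks_of, place_of gives the robot as it stands.
- The arm moves only by the tool drive_tool, never from a script. Its argument "series" is a list of rows, each a list of 2 entries, a list of its own where there are three numbers: the shift along the world's x, y, z in m, then the turn, a rotation vector about the world's x, y, z in degrees. A call has 1 to 8 rows; each row is the pose to reach, as a shift and turn from the pose commanded when the call began; what a row does not reach only later rows make up. A row lasts 1/10 s, in which the tool goes at most 50 mm and 8.59 degrees, less where a joint would pass 70% of its speed; a pose out of reach is approached as far as the arm can. A call with a gripper value outside its range is refused whole. "fingers" is the closure, from -1 (fully open) to 1 (shut), so that 0 is half open, set as the call begins (left out, the last holds). The fingers move at their own pace and stop on an object; the grip force is fixed at half the most. Time passes only in rows, so rows that repeat a pose let the fingers close. It gives the time, the measured TCP pose, the force and the opening at its end, in the units of the state.
- state(): the state, without advancing time (a new reading comes with each control period).
- grab_frame(name): name is "scene" or "top" or "wrist"; returns the picture (400x640x3 uint8, red, green, blue); there is no depth.
- camera_model(name): a dict with "fovy" (degrees; the focal length in pixels is half the picture's height over the tangent of half this angle, whatever the lens; pixels are square), "cx", "cy" (the principal point, pixels), "rvec" (rotation vector, rad) and "tvec" (3), from world to camera coordinates, as OpenCV has them. Camera axes: x right, y down, z forward; pixel columns grow to the right and rows downward; lengths in m; the calibration is good to about 2 mm. A picture is of the moment at which its call begins: read the wrist's pose just before it. camera_model takes no time and is no camera call; for the wrist camera it gives the pose at the moment of the call.
- job_done(): hands the job in, once; it reports no verdict.
Trained networks look in the newest picture that a camera, given by its name, has taken for a name from the list of things; names that differ only in an ending like _2 or _b are one class to them, and where a whole thing is asked for, a point or a joint stands for the part that bears it (a point fixed in the world has none). Each returns a list of dicts, best first, with "confidence" (0 to 1); they miss things now and then, are a little off and sometimes report something else, mostly with a low value. They report only what shows in the picture. A call takes as long as a camera call.
- search_frame(camera, name): "location" ([x, y, z] in m, in world coordinates, good to about 4 mm: the middle of the surface that is visible of it).
- masks_of(camera, name): "pixels" (400x640 bool, what is visible of it).
- place_of(camera, name): "location" ([x, y, z] in m, in world coordinates, good to about 4 mm: a listed point, or the origin of a listed thing).
The state is a dict: "time": time; "joint_pos": joint angles; "joint_vel": joint speeds; "joint_efforts": joint torques, N m; "tool_pos": TCP position; "tool_rot": TCP orientation; "contact_force": force on the tool from outside, world axes, zero at the start; "ft_torque": the same for the moment, N m; "gripper_width": opening from 0.0 (shut) to 1.0 (fully open).
Only numpy, scipy, OpenCV 4.12 (cv2) and the standard library are available. Lean on these libraries where they do the work, as an engineer would, in place of code of your own. Each camera call takes 0.05 s, during which the arm holds its last target.

TASK

Hang the steel portion cup with the clip handle back on the eye bolt at the front of the biscuit crate: press the handle's red sprung gate against the ring until the ring is inside the handle and the gate has snapped shut behind it, then let go so that the cup hangs from the ring. The eye bolt is loose in thin pine, so feel your way and never load it with more than about a kilo (10 N); leave everything else on the counter where it is.

Things in the scene. Friction and masses are not known exactly. Their poses are not given: they have to be found in the camera images.
- cup: Steel portion cup with a snap-hook (carabiner style) handle, standing upright on the counter. Outer diameter 56 mm, straight sides, 64 mm high, open top; 0.10 to 0.18 kg; safe to grip firmly across its sides. Origin: centre of the underside; z up its axis; x towards the handle, which lies in the cup's x-z plane, is 9 mm wide (y) and reaches 55 mm from the axis.
- handle (a point): Point inside the cup's handle where a ring sits once clipped: (44, 0, 52) mm in the cup's frame, under the bow (upper arm, underside at z 57.5 mm) and behind the nose. The lower arm is at z 9 to 15 mm.
- nose (a point): Lowest point of the nose, the turned-down end of the bow: (52, 0, 41) mm in the cup's frame. The nose is 5.5 mm thick, x 49.5 to 55 mm, and is rigid. The ring's wire must go in below it, its centre under z 37.5 mm.
- gate_tip (a point): Point in the tip of the red sprung gate, 2 mm below its end: (47, 0, 44) mm in the cup's frame when shut, x down to 37 mm when swung in to its stop at 0.33 rad. The gate is a bar 4 mm thick, 7 mm wide, hinged at (47, 0, 14) mm; its end rests behind the nose. Once the wire has been pushed in wholly behind the nose and then slid up past this tip (centre over z 50 mm), the gate snaps shut below it.
- gate_push (a point): Point on the gate's outer face where the ring is best pushed against it: (49, 0, 35.5) mm in the cup's frame. Pushed here the gate begins to give at 1.5 N and reaches its stop at 3.5 N, with the wire's centre at about x 45 mm. The wire clears the nose when its centre is under x 46 mm: push until the stop is felt, then slide the cup down.
- eye: Steel eye bolt standing out level from the middle of the biscuit crate's front board, exactly 125 mm above the counter. Its ring lies level: wire 7 mm thick, opening 27 mm. Origin: centre of the wire at the ring's near edge, farthest out from the crate; x along the shank into the crate, z up. While the cup is held the bolt must not be loaded with more than 10 N.
- collar (a point): Crate-side face of the eye bolt's collar, 62 mm along the shank from the eye's origin. The bolt is loose in the thin pine: it slides in and out along x by 20 mm in all, under about 1 N, until the collar (pushed in) or the nut inside (pulled out) meets the board; how far in it happens to sit is different each time.
- jar: Amber glass jar with a steel lid, 72 mm across, 110 mm high. Bystander; origin under its centre.
- bowl: Blue ceramic pet bowl, 124 mm across, 50 mm high. Bystander; origin under its centre.
- bone: Pale chew bone, 128 mm long, 28 mm high, lying. Bystander; origin under its centre.
- toy: Orange chew ring, 90 mm across, 20 mm high, lying flat. Bystander; origin under its centre.
- tin: Pet-food tin with a green band, 75 mm across, 80 mm high. Bystander; origin under its centre.
- tongs: Steel serving tongs lying on the counter, 225 mm long, 20 mm high. Bystander; origin under the middle.
- mug: Plain white ceramic mug with a fixed handle, 68 mm across, 72 mm high; not the cup to hang. Bystander; origin under its centre.

How it is judged:
By the outcome, as a careful person would: the job done as asked, in the order asked, and still so for the second after the job is handed in, with the robot touching nothing.
It also fails if it takes over 46 s, if anything falls off the work surface, if the arm or the gripper's body presses on something with over 40 N, if the wrist force passes 120 N, or if a joint passes its speed limit or range.

## Working session

There is one attempt and no reset: what is moved stays moved. The work goes in short steps, Python scripts to look and compute and a tool call to move; the robot and the scene stay as the last step left them, time stands still between calls to the robot, and variables do not carry over. Pictures are saved under pics/ and viewed, and the job is handed in when it is done.

Besides the shell and the picture viewer there is one more tool, called after "Call:" as name(argument=value, ...), one argument or row to a line, values as JSON. drive_tool: Moves the arm, as the interface text tells. Its arguments: {"type":"object","properties":{"series":{"type":"array","items":{"type":"array"}},"fingers":{"type":"number"}},"required":["series"]}

```bash
ls; mkdir -p pics; python3 - <<'E'
from plant import *
import cv2
s=state();print(s)
for n in ["scene","top","wrist"]:
    f=grab_frame(n);cv2.imwrite(f"pics/a_{n}.png",f[:,:,::-1])
    m=camera_model(n);print(n,m)
for n in ["scene","top"]:
    for o in ["cup","handle","nose","gate_tip","gate_push","eye","collar"]:
        print(n,o,[(round(r['confidence'],2),[round(float(v),4) for v in r['location']]) for r in place_of(n,o)][:3])
print(state()['time'])
E
```

```text
pics
{'time': 0.0, 'joint_pos': array([-1.34197972e+00,  5.33944819e-02,  1.61428173e+00,  8.78044937e-06,
        1.47597693e+00, -1.18994664e-01]), 'joint_vel': array([-0.00012429, -0.00066625,  0.00059524,  0.00045467, -0.00160594,
        0.00069025]), 'joint_efforts': array([ 4.47955235e-04, -3.93677759e+01, -3.70177674e+01, -1.52782955e-04,
        6.98031407e-03,  4.09491108e-08]), 'tool_pos': array([ 0.21289177, -0.58697381,  0.23004701]), 'tool_rot': array([-1.02893181e-03,  9.84916037e-01,  1.73029878e-01, -5.21798292e-05]), 'contact_force': array([ 0.1644723 , -0.19337551,  0.77385373]), 'ft_torque': array([-0.01419338, -0.04053746, -0.02305162]), 'gripper_width': 0.9991908573265074}
scene {'fovy': 45.459928251059964, 'cx': 315.55568790074733, 'cy': 196.0150013416805, 'rvec': array([ 1.77348241,  1.49093551, -0.7162336 ]), 'tvec': array([-0.10992156, -0.24445087,  1.58349587])}
top {'fovy': 42.18779538525052, 'cx': 316.078186391666, 'cy': 202.71291710105066, 'rvec': array([ 2.20540196, -2.16195323,  0.0877004 ]), 'tvec': array([-0.01276987,  0.54534984,  1.66374567])}
wris
[... 152 characters left out ...]
-0.62322711, -0.04148199,  0.38133362])}
scene cup [(0.76, [0.4924, 0.0648, -0.0013])]
scene handle [(0.93, [0.5144, 0.0309, 0.0556])]
scene nose [(0.85, [0.5167, 0.0224, 0.0419])]
scene gate_tip [(0.57, [0.5138, 0.0303, 0.0451])]
scene gate_push [(0.6, [0.5145, 0.0181, 0.038])]
scene eye []
scene collar [(0.53, [0.6966, -0.195, 0.1244])]
top cup [(0.66, [0.4863, 0.0625, 0.0018]), (0.6, [0.3417, -0.3243, -0.0019])]
top handle [(0.56, [0.5145, 0.0291, 0.0479])]
top nose [(0.54, [0.5202, 0.0214, 0.0411])]
top gate_tip [(0.42, [0.692, -0.1956, 0.1213])]
top gate_push [(0.87, [0.5214, 0.0253, 0.0327])]
top eye [(0.67, [0.6337, -0.2039, 0.1257])]
top collar [(0.7, [0.6939, -0.1941, 0.1187])]
0.85
```

View pics/a_scene.png

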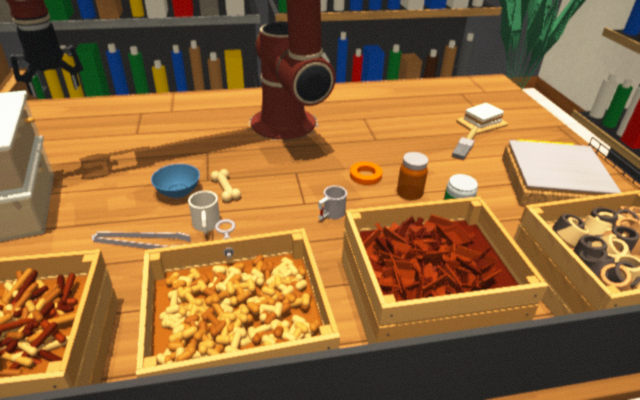

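View pics/a_top.png

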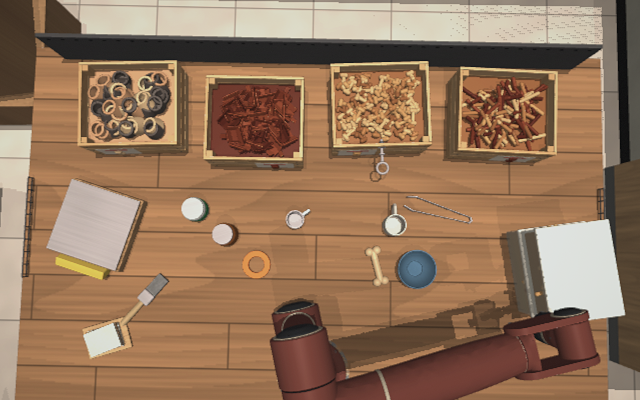

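View pics/a_wrist.png

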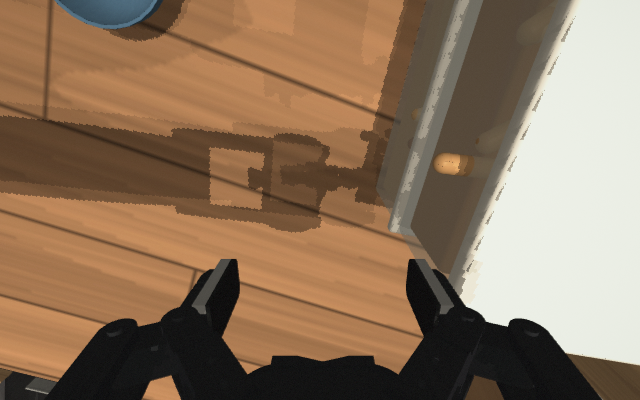

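```bash
cat > h.py <<'E'
from plant import *
import cv2, numpy as np
from scipy.spatial.transform import Rotation as R
def cam(n):
    m=camera_model(n); f=200/np.tan(np.radians(m['fovy']/2))
    K=np.array([[f,0,m['cx']],[0,f,m['cy']],[0,0,1]]); return K,m['rvec'],m['tvec']
def proj(n,P):
    K,r,t=cam(n); return cv2.projectPoints(np.atleast_2d(np.float64(P)),r,t,K,None)[0].reshape(-1,2)
def ray(n,uv,z):
    K,r,t=cam(n); Rm=cv2.Rodrigues(r)[0]; C=-Rm.T@t
    d=Rm.T@np.linalg.inv(K)@np.array([uv[0],uv[1],1.]); return C+d*(z-C[2])/d[2]
def tool():
    s=state(); q=s['tool_rot']; return s, R.from_quat([q[1],q[2],q[3],q[0]])
E
python3 - <<'E'
from h import *
s,r=tool()
K,rv,t=cam('wrist');Rm=cv2.Rodrigues(rv)[0];C=-Rm.T@t
print("cam in tool",r.inv().apply(C-s['tool_pos']), "fwd in tool",r.inv().apply(Rm[2]))
print(proj('top',[[.488,.063,.064],[.634,-.204,.125],[.695,-.195,.125]]))
im=cv2.imread('pics/a_top.png');cv2.imwrite('pics/b.png',cv2.resize(im[120:260,270:470],None,fx=4,fy=4,interpolation=cv2.INTER_CUBIC))
im=cv2.imread('pics/a_scene.png');cv2.imwrite('pics/c.png',cv2.resize(im[170:270,180:360],None,fx=4,fy=4,interpolation=cv2.INTER_CUBIC))
print(s['time'])
E
```

```text
cam in tool [ 0.08655028 -0.00102715 -0.14254903] fwd in tool [-3.28564401e-01  4.07465690e-04  9.44481481e-01]
[[295.22179976 219.40573853]
 [382.73814632 172.62627806]
 [380.00617185 152.86529099]]
0.85
```

Call:
drive_tool(
  series=[
    [[0.25,0.6,0.05],[0,0,105]],
    [[0.25,0.6,0.05],[0,0,105]],
    [[0.25,0.6,0.05],[0,0,105]],
    [[0.25,0.6,0.05],[0,0,105]],
    [[0.25,0.6,0.05],[0,0,105]],
    [[0.25,0.6,0.05],[0,0,105]],
    [[0.25,0.6,0.05],[0,0,105]],
    [[0.25,0.6,0.05],[0,0,105]],
  ],
  fingers=-1,
)

```text
time: 1.65
tool_pos: [0.3667, -0.2176, 0.2624]
tool_rot: [0.001, 0.713, 0.701, 0.0]
contact_force: [2.2, -0.4, 0.1]
gripper_width: 1.0
```

```bash
echo
```

```text
(no output)
```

View pics/b.png

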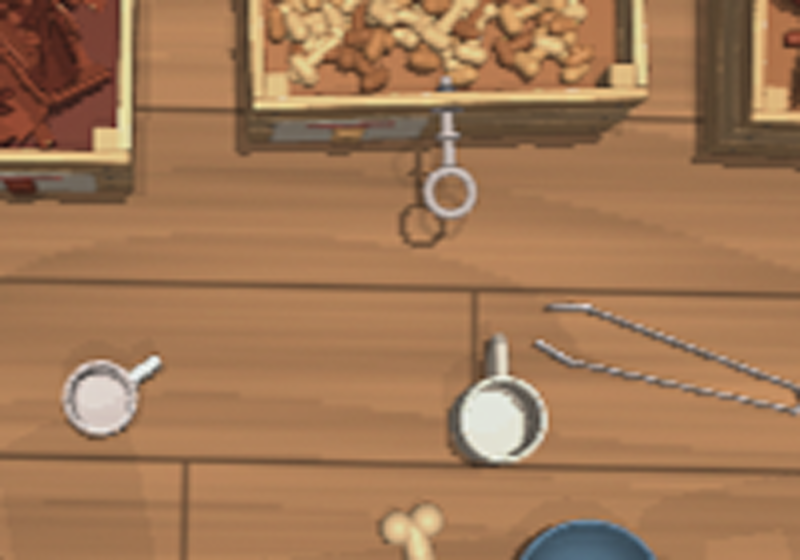

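View pics/c.png

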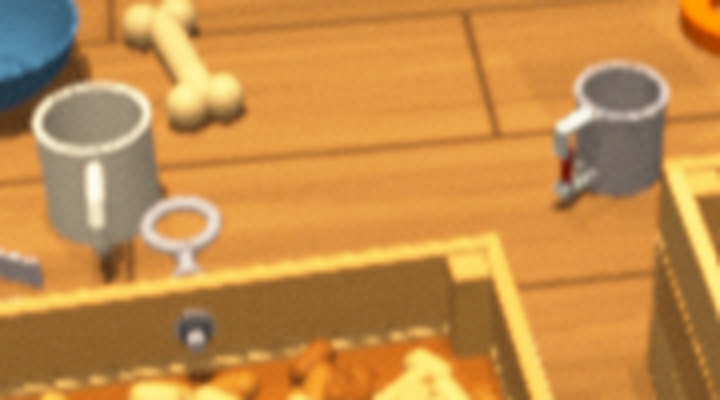

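Call:
drive_tool(
  series=[
    [[0.12,0.28,-0.03],[0,0,36]],
    [[0.12,0.28,-0.03],[0,0,36]],
    [[0.12,0.28,-0.03],[0,0,36]],
    [[0.12,0.28,-0.03],[0,0,36]],
    [[0.12,0.28,-0.03],[0,0,36]],
    [[0.12,0.28,-0.03],[0,0,36]],
    [[0.12,0.28,-0.03],[0,0,36]],
    [[0.12,0.28,-0.03],[0,0,36]],
  ],
)

```text
time: 2.45
tool_pos: [0.4864, 0.0617, 0.2316]
tool_rot: [-0.0, 0.463, 0.886, -0.0]
contact_force: [-0.3, -0.1, 0.3]
gripper_width: 0.997
```

```bash
python3 - <<'E'
from h import *
f=grab_frame('wrist');cv2.imwrite('pics/d.png',f[:,:,::-1])
s,r=tool();print(s['tool_pos'],s['contact_force'],r.as_matrix()[:,1])
for o in ["cup","handle","nose","gate_push"]:
    print(o,[(round(r['confidence'],2),[round(float(v),4) for v in r['location']]) for r in place_of('wrist',o)][:3])
for uv in [(382.5,173.7),(382.5,168)]: print(ray('top',uv,.125))
print(state()['time'])
E
```

```text
[0.48627909 0.06057465 0.23194257] [-0.67989291  0.41267555  0.4208533 ] [ 8.21742583e-01  5.69858398e-01 -7.29593718e-04]
cup [(0.75, [0.4894, 0.064, -0.0025])]
handle [(0.8, [0.5151, 0.0279, 0.0498])]
nose [(0.85, [0.5193, 0.025, 0.0406])]
gate_push [(0.98, [0.5206, 0.0246, 0.0337]), (0.37, [0.5202, 0.0255, 0.039])]
[ 0.63067174 -0.20330296  0.125     ]
[ 0.64827379 -0.20312882  0.125     ]
2.7
```

View pics/d.png

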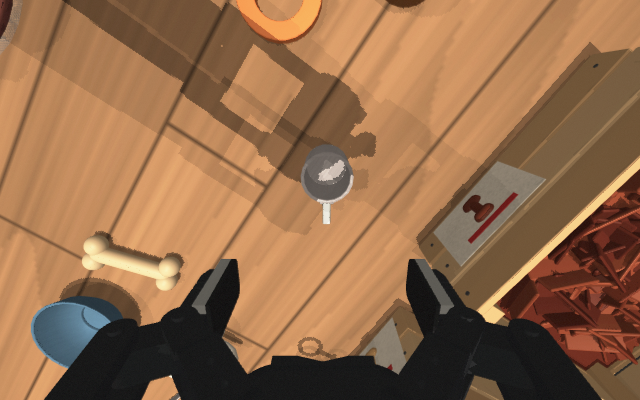

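```bash
python3 - <<'E'
from h import *
from scipy.optimize import least_squares
im=cv2.imread('pics/d.png')
def model(c,th):
    a=np.linspace(0,2*np.pi,60)
    e=np.array([np.cos(th),np.sin(th)]);n=np.array([-e[1],e[0]])
    def P(x,y,z): return [*(np.array(c)+x*e+y*n),z]
    rim=[[c[0]+.028*np.cos(t),c[1]+.028*np.sin(t),.064] for t in a]
    h=[P(.028,-.0045,.064),P(.055,-.0045,.063),P(.055,.0045,.063),P(.028,.0045,.064)]
    return rim,h
for i,(c,th) in enumerate([((.4885,.0635),-55),((.4885,.0635),-58)]):
    o=im.copy(); o=cv2.resize(o[130:240,270:390],None,fx=5,fy=5,interpolation=cv2.INTER_CUBIC)
    rim,h=model(c,np.radians(th))
    for pts,col in ((rim,(0,255,0)),(h,(0,0,255))):
        p=((proj('wrist',pts)-[269.5,129.5])*5-.5).astype(np.int32)
        cv2.polylines(o,[p],True,col,1)
    cv2.imwrite(f'pics/e{i}.png',o)
E
```

```text
(no output)
```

View pics/e0.png

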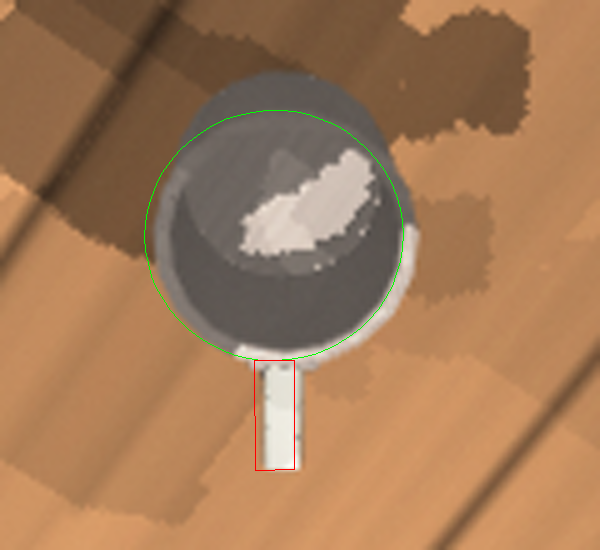

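```bash
python3 - <<'E'
from h import *
im=cv2.imread('pics/d.png')
c=np.array([.4914,.0638]);th=np.radians(-56.7)
a=np.linspace(0,2*np.pi,60)
e=np.array([np.cos(th),np.sin(th)]);n=np.array([-e[1],e[0]])
P=lambda x,y,z:[*(c+x*e+y*n),z]
rim=[P(.028*np.cos(t),.028*np.sin(t),.064) for t in a]
h=[P(.028,-.0045,.064),P(.055,-.0045,.063),P(.055,.0045,.063),P(.028,.0045,.064)]
bot=[P(.028*np.cos(t),.028*np.sin(t),.0) for t in a]
o=cv2.resize(im[130:240,270:390],None,fx=5,fy=5,interpolation=cv2.INTER_CUBIC)
for pts,col in ((rim,(0,255,0)),(h,(0,0,255)),(bot,(255,0,0))):
    p=((proj('wrist',pts)-[269.5,129.5])*5-.5).astype(np.int32)
    cv2.polylines(o,[p],True,col,1)
cv2.imwrite('pics/e2.png',o)
E
```

```text
(no output)
```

View pics/e2.png

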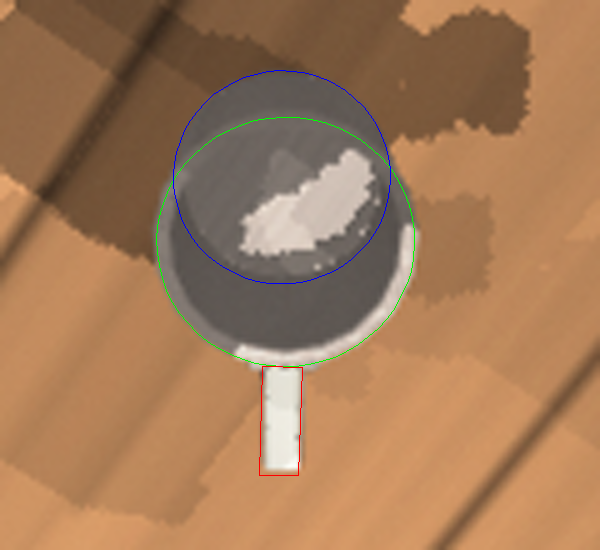

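Call:
drive_tool(
  series=[
    [[0.005,0.0034,-0.05],[0,0,-1.3]],
    [[0.005,0.0034,-0.09],[0,0,-1.3]],
    [[0.005,0.0034,-0.12],[0,0,-1.3]],
    [[0.005,0.0034,-0.12],[0,0,-1.3]],
    [[0.005,0.0034,-0.12],[0,0,-1.3]],
  ],
)

```text
time: 3.2
tool_pos: [0.4915, 0.0631, 0.1126]
tool_rot: [0.0, 0.475, 0.88, -0.0]
contact_force: [1.0, -0.5, 0.8]
gripper_width: 0.999
```

```bash
python3 - <<'E'
from h import *
s,r=tool();print(s['tool_pos'],s['contact_force'],np.degrees(np.arctan2(*r.as_matrix()[[1,0],1])),r.as_matrix()[:,2])
f=grab_frame('wrist');cv2.imwrite('pics/f.png',f[:,:,::-1])
E
```

```text
[0.49150361 0.06313877 0.11258678] [ 1.03282036 -0.47105399  0.81528554] 33.29012696355784 [ 1.93577030e-05 -4.42947351e-05 -9.99999999e-01]
```

View pics/f.png

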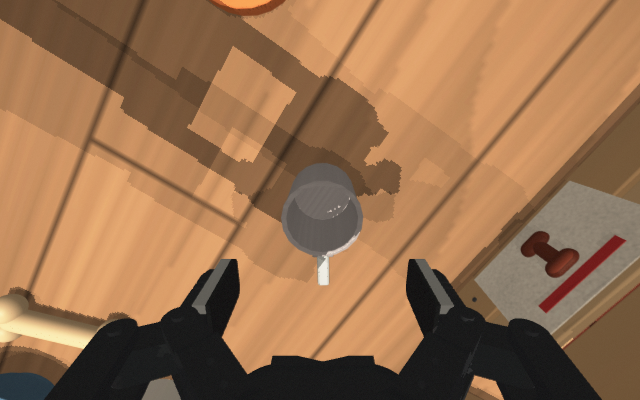

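Call:
drive_tool(
  series=[
    [[0,0.001,-0.04],[0,0,0]],
    [[0,0.001,-0.07],[0,0,0]],
    [[0,0.001,-0.086],[0,0,0]],
    [[0,0.001,-0.086],[0,0,0]],
  ],
)

```text
time: 3.65
tool_pos: [0.4913, 0.0647, 0.026]
tool_rot: [-0.0, 0.474, 0.88, -0.0]
contact_force: [0.4, 0.2, -0.1]
gripper_width: 1.001
```

Call:
drive_tool(
  series=[
    [[0,0,0],[0,0,0]],
    [[0,0,0],[0,0,0]],
    [[0,0,0],[0,0,0]],
    [[0,0,0],[0,0,0]],
    [[0,0,0],[0,0,0]],
    [[0,0,0],[0,0,0]],
  ],
  fingers=1,
)

```text
time: 4.25
tool_pos: [0.4939, 0.0648, 0.0292]
tool_rot: [0.002, 0.474, 0.88, 0.001]
contact_force: [-0.1, -0.7, 5.8]
gripper_width: 0.651
```

Call:
drive_tool(
  series=[
    [[0,0,0],[0,0,0]],
    [[0,0,0],[0,0,0]],
  ],
)

```text
time: 4.45
tool_pos: [0.494, 0.0648, 0.0293]
tool_rot: [0.002, 0.474, 0.88, 0.001]
contact_force: [-0.3, 0.3, 6.4]
gripper_width: 0.646
```

```bash
python3 - <<'E'
from h import *
s,r=tool();print(s['tool_pos'],s['contact_force'],np.degrees(np.arctan2(*r.as_matrix()[[1,0],1])),r.as_matrix()[:,2])
f=grab_frame('wrist');cv2.imwrite('pics/g.png',f[:,:,::-1])
E
```

```text
[0.49396796 0.06480111 0.02927686] [-0.27711514  0.28752086  6.35249418] 33.38710369610653 [ 5.26850166e-03 -4.53483278e-04 -9.99986019e-01]
```

View pics/g.png

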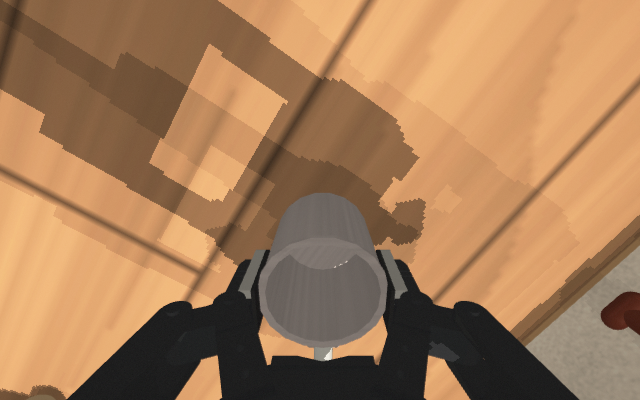

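```bash
python3 - <<'E'
from h import *
z=lambda p:(270+p[0]/4-.375,120+p[1]/4-.375)
for n,p,h in [('near',(450,215),.125),('ctr',(450,192),.125),('far',(450,169),.125),('collar',(448,136),.125),('nut',(446,84),.125)]:
    print(n,ray('top',z(p),h))
im=cv2.imread('pics/a_top.png');cv2.imwrite('pics/b2.png',cv2.resize(im[130:185,355:435],None,fx=10,fy=10,interpolation=cv2.INTER_CUBIC))
E
```

```text
near [ 0.63165124 -0.20214396  0.125     ]
ctr [ 0.64940948 -0.20196728  0.125     ]
far [ 0.66719827 -0.2017903   0.125     ]
collar [ 0.69274339 -0.1999992   0.125     ]
nut [ 0.73314246 -0.19805434  0.125     ]
```

View pics/b2.png

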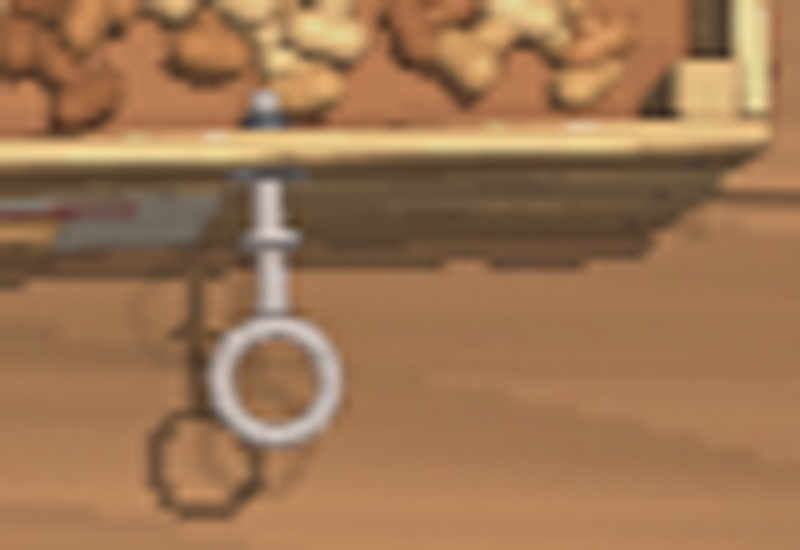

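```bash
python3 - <<'E'
from h import *
z=lambda p:(355+p[0]/10-.45,130+p[1]/10-.45)
q={}
for n,p in [('near',(276.5,436)),('ctr',(276,381)),('collar',(270,240)),('plate',(269,176)),('nut',(265,102))]:
    q[n]=ray('top',z(p),.125)[:2];print(n,q[n])
for a,b in [('ctr','nut'),('ctr','collar'),('ctr','plate')]:
    d=q[b]-q[a];print(np.degrees(np.arctan2(d[1],d[0])))
a=ray('top',z((0,160)),.13);b=ray('top',z((760,150)),.13);d=b-a;print(np.degrees(np.arctan2(d[0],-d[1])))
E
```

```text
near [ 0.63235022 -0.20236687]
ctr [ 0.64933376 -0.20204472]
collar [ 0.69297148 -0.19976637]
plate [ 0.71285027 -0.19925922]
nut [ 0.73586466 -0.19779584]
2.811107254529112
2.9887250475661356
2.5110839420751874
1.937742634299817
```

Call:
drive_tool(
  series=[
    [[0,0,0.05],[0,0,0]],
    [[0,0,0.1],[0,0,0]],
    [[0,0,0.12],[0,0,0]],
    [[0,0,0.12],[0,0,0]],
    [[0,0,0.12],[0,0,0]],
  ],
)

```text
time: 5.0
tool_pos: [0.4913, 0.065, 0.146]
tool_rot: [0.0, 0.474, 0.88, 0.0]
contact_force: [0.1, -0.4, -1.5]
gripper_width: 0.648
```

Call:
drive_tool(
  series=[
    [[0.072,-0.271,0],[0,0,59.4]],
    [[0.072,-0.271,0],[0,0,59.4]],
    [[0.072,-0.271,0],[0,0,59.4]],
    [[0.072,-0.271,0],[0,0,59.4]],
    [[0.072,-0.271,0],[0,0,59.4]],
    [[0.072,-0.271,0],[0,0,59.4]],
    [[0.072,-0.271,0],[0,0,59.4]],
    [[0.072,-0.271,0],[0,0,59.4]],
  ],
)

```text
time: 5.8
tool_pos: [0.5617, -0.2069, 0.1421]
tool_rot: [-0.003, -0.025, 1.0, 0.002]
contact_force: [-0.3, 0.1, -1.6]
gripper_width: 0.649
```

```bash
python3 - <<'E'
from h import *
s,r=tool();print(s['tool_pos'],s['contact_force'],np.degrees(np.arctan2(*r.as_matrix()[[1,0],1])))
E
```

```text
[ 0.56167965 -0.2069306   0.14208549] [-0.30634602  0.05993554 -1.64986161] 92.81164468774759
```

Call:
drive_tool(
  series=[
    [[0,0,-0.01],[0,0,0]],
    [[0,0,-0.02],[0,0,0]],
    [[0,0,-0.026],[0,0,0]],
    [[0,0,-0.026],[0,0,0]],
    [[0,0,-0.026],[0,0,0]],
  ],
)

```text
time: 6.3
tool_pos: [0.5632, -0.2056, 0.1194]
tool_rot: [-0.0, -0.024, 1.0, 0.0]
contact_force: [0.8, -0.9, -1.3]
gripper_width: 0.648
```

```bash
python3 - <<'E'
from h import *
for n in ['top','scene','wrist']:
    f=grab_frame(n);cv2.imwrite(f'pics/h_{n}.png',f[:,:,::-1])
s,r=tool();print(s['time'],s['tool_pos'],s['contact_force'],np.degrees(np.arctan2(*r.as_matrix()[[1,0],1])),r.as_matrix()[:,2])
for n in ['top','scene']:
  im=cv2.imread(f'pics/h_{n}.png'); u,v=proj(n,[[.61,-.203,.12]])[0].astype(int)
  cv2.imwrite(f'pics/h2_{n}.png',cv2.resize(im[v-40:v+40,u-50:u+50],None,fx=8,fy=7.5 and 8,interpolation=cv2.INTER_CUBIC)[:600]);print(n,u,v)
E
```

```text
6.45 [ 0.56382707 -0.20608924  0.12068964] [ 0.31982857 -0.00167637 -1.27176285] 92.79058061641271 [ 1.08725685e-03 -6.09265475e-04 -9.99999223e-01]
top 382 180
scene 222 215
```

View pics/h2_top.png

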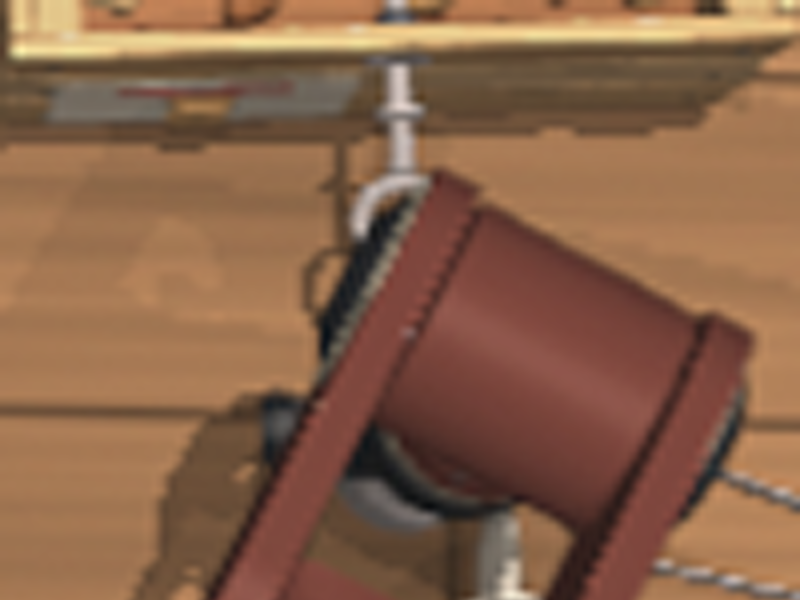

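View pics/h2_scene.png

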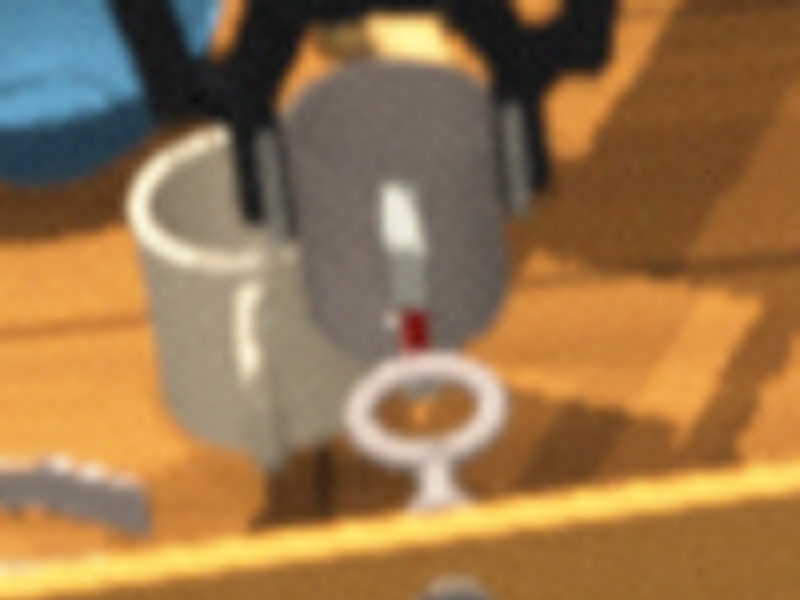

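View pics/h_wrist.png

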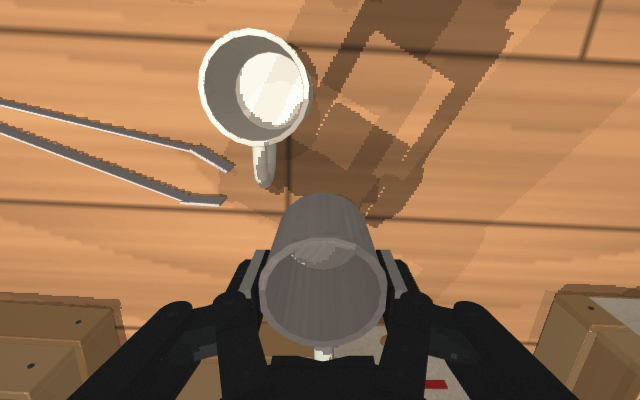

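```bash
python3 - <<'E'
from h import *
s,r=tool();T=s['tool_pos'];ph=np.radians(2.8);u=np.array([np.cos(ph),np.sin(ph),0]);n=np.array([-u[1],u[0],0])
O=T-.0008*u-[0,0,.0293]
P=lambda x,y,z:O+x*u+y*n+[0,0,z]
E=np.array([.6325,-.2023,.125])
im=cv2.imread('pics/h_scene.png')
o=cv2.resize(im[175:255,172:272],None,fx=8,fy=8,interpolation=cv2.INTER_CUBIC)
def dr(pts,col,cl=False):
    p=((proj('scene',pts)-[171.5,174.5])*8-.5).astype(np.int32);cv2.polylines(o,[p],cl,col,1)
a=np.linspace(0,2*np.pi,50)
C=E+.017*u
for rr in (.0135,.0205): dr([C+rr*(np.cos(t)*u+np.sin(t)*n) for t in a],(255,0,0),True)
dr([P(.055,-.0045,.064),P(.055,.0045,.064),P(.055,.0045,.041),P(.055,-.0045,.041)],(0,255,0),True)
dr([P(.049,-.0035,.041),P(.049,.0035,.041),P(.049,.0035,.014),P(.049,-.0035,.014)],(255,255,0),True)
for z in (0,.064): dr([P(.028*np.cos(t),.028*np.sin(t),z) for t in a],(0,0,255),True)
cv2.imwrite('pics/i.png',o[:600])
E
```

```text
(no output)
```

View pics/i.png

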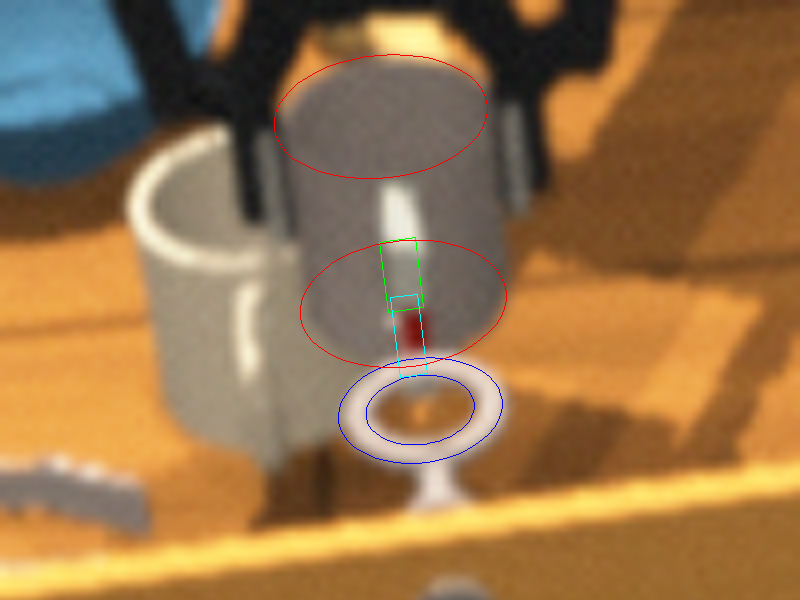

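Call:
drive_tool(
  series=[
    [[0.005,0.0002,0],[0,0,0]],
    [[0.01,0.0005,0],[0,0,0]],
    [[0.015,0.0007,0],[0,0,0]],
    [[0.018,0.0009,0],[0,0,0]],
    [[0.021,0.001,0],[0,0,0]],
    [[0.024,0.0012,0],[0,0,0]],
    [[0.027,0.0013,0],[0,0,0]],
    [[0.027,0.0013,0],[0,0,0]],
  ],
)

```text
time: 7.25
tool_pos: [0.5908, -0.2047, 0.1199]
tool_rot: [0.0, -0.024, 1.0, 0.0]
contact_force: [-0.0, -0.0, -1.1]
gripper_width: 0.651
```

```bash
python3 - <<'E'
from h import *
s,r=tool();print(s['time'],s['tool_pos'],s['contact_force'],s['ft_torque'])
E
```

```text
7.25 [ 0.59076439 -0.20467809  0.11994339] [-0.00314205 -0.01735239 -1.12500553] [ 0.01401659  0.06991938 -0.05718813]
```

Call:
drive_tool(
  series=[
    [[0.002,0.0001,0],[0,0,0]],
    [[0.004,0.0002,0],[0,0,0]],
    [[0.006,0.0003,0],[0,0,0]],
    [[0.006,0.0003,0],[0,0,0]],
  ],
)

```text
time: 7.65
tool_pos: [0.5967, -0.2044, 0.1199]
tool_rot: [0.0, -0.024, 1.0, 0.0]
contact_force: [-0.1, -0.3, -1.1]
gripper_width: 0.649
```

```bash
python3 - <<'E'
from h import *
f=grab_frame('top');cv2.imwrite('pics/j_top.png',f[:,:,::-1]);f=grab_frame('scene');cv2.imwrite('pics/j_scene.png',f[:,:,::-1])
s,r=tool();print(s['time'],s['tool_pos'],s['contact_force'],s['ft_torque'])
im=cv2.imread('pics/j_scene.png');a=cv2.resize(im[190:250,180:260],None,fx=5,fy=5,interpolation=cv2.INTER_CUBIC)
im=cv2.imread('pics/j_top.png');b=cv2.resize(im[130:190,345:425],None,fx=5,fy=5,interpolation=cv2.INTER_CUBIC)
cv2.imwrite('pics/j2.png',np.hstack([a,b]))
E
```

```text
7.75 [ 0.59659752 -0.20439736  0.11998213] [ 0.38816597 -0.8629493  -1.67514739] [0.01835066 0.01521409 0.0218516 ]
```

View pics/j2.png

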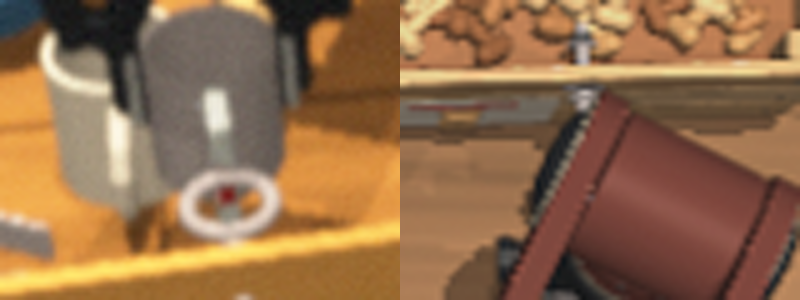

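Call:
drive_tool(
  series=[
    [[0.0015,0.0001,0],[0,0,0]],
    [[0.003,0.00015,0],[0,0,0]],
    [[0.0045,0.0002,0],[0,0,0]],
    [[0.0045,0.0002,0],[0,0,0]],
  ],
)

```text
time: 8.15
tool_pos: [0.6011, -0.2042, 0.12]
tool_rot: [0.0, -0.024, 1.0, -0.0]
contact_force: [0.1, 0.4, -2.2]
gripper_width: 0.65
```

Call:
drive_tool(
  series=[
    [[0.001,0,0],[0,0,0]],
    [[0.002,0.0001,0],[0,0,0]],
    [[0.003,0.00015,0],[0,0,0]],
    [[0.003,0.00015,0],[0,0,0]],
  ],
)

```text
time: 8.55
tool_pos: [0.6038, -0.2041, 0.1199]
tool_rot: [-0.0, -0.024, 1.0, 0.0]
contact_force: [-1.1, 0.1, -0.8]
gripper_width: 0.648
```

Call:
drive_tool(
  series=[
    [[0.001,0,0],[0,0,0]],
    [[0.002,0.0001,0],[0,0,0]],
    [[0.002,0.0001,0],[0,0,0]],
  ],
)

```text
time: 8.85
tool_pos: [0.6058, -0.2039, 0.1199]
tool_rot: [-0.0, -0.024, 1.0, 0.0]
contact_force: [-2.2, 0.8, -0.4]
gripper_width: 0.65
```

Call:
drive_tool(
  series=[
    [[0.001,0,0],[0,0,0]],
    [[0.002,0.0001,0],[0,0,0]],
    [[0.002,0.0001,0],[0,0,0]],
  ],
)

```text
time: 9.15
tool_pos: [0.6078, -0.2039, 0.1198]
tool_rot: [-0.0, -0.024, 1.0, -0.0]
contact_force: [-2.2, 0.7, -0.9]
gripper_width: 0.646
```

Call:
drive_tool(
  series=[
    [[0.001,0,0],[0,0,0]],
    [[0.001,0,0],[0,0,0]],
  ],
)

```text
time: 9.35
tool_pos: [0.6087, -0.2039, 0.1198]
tool_rot: [-0.0, -0.024, 1.0, 0.0]
contact_force: [-5.1, -0.5, -1.1]
gripper_width: 0.649
```

Call:
drive_tool(
  series=[
    [[0.001,0.0001,0],[0,0,0]],
    [[0.001,0.0001,0],[0,0,0]],
  ],
)

```text
time: 9.55
tool_pos: [0.609, -0.2038, 0.1195]
tool_rot: [-0.001, -0.024, 1.0, 0.0]
contact_force: [-6.3, -0.7, -0.8]
gripper_width: 0.651
```

```bash
python3 - <<'E'
from h import *
f=grab_frame('top');cv2.imwrite('pics/k_top.png',f[:,:,::-1])
s,r=tool();print(s['time'],s['tool_pos'],s['contact_force'],s['ft_torque'])
f=grab_frame('scene');cv2.imwrite('pics/k_scene.png',f[:,:,::-1])
s,r=tool();print(s['time'],s['tool_pos'],s['contact_force'],s['ft_torque'])
im=cv2.imread('pics/k_scene.png');a=cv2.resize(im[190:250,180:260],None,fx=5,fy=5,interpolation=cv2.INTER_CUBIC)
im=cv2.imread('pics/k_top.png');b=cv2.resize(im[130:190,345:425],None,fx=5,fy=5,interpolation=cv2.INTER_CUBIC)
cv2.imwrite('pics/k2.png',np.hstack([a,b]))
E
```

```text
9.6 [ 0.60899288 -0.20379791  0.11945418] [-5.49529902 -1.02408723 -1.06649105] [-0.0482783   0.93735568 -0.00171672]
9.65 [ 0.60899235 -0.20378872  0.11942799] [-5.59279708 -1.22053452 -0.8088047 ] [-0.08444721  0.98078504 -0.00619793]
```

View pics/k2.png

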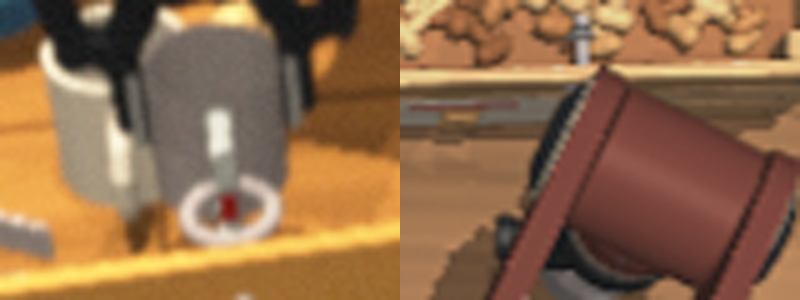

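Call:
drive_tool(
  series=[
    [[0,0,-0.002],[0,0,0]],
    [[0,0,-0.004],[0,0,0]],
    [[0,0,-0.006],[0,0,0]],
    [[0,0,-0.006],[0,0,0]],
  ],
)

```text
time: 10.05
tool_pos: [0.6099, -0.2037, 0.1136]
tool_rot: [0.0, -0.024, 1.0, 0.0]
contact_force: [-2.2, -2.1, -2.8]
gripper_width: 0.644
```

```bash
python3 - <<'E'
from h import *
s,r=tool();print(s['time'],s['tool_pos'],s['contact_force'],s['ft_torque'])
E
```

```text
10.05 [ 0.6099417  -0.20373733  0.11356054] [-2.24222428 -2.12791746 -2.75550617] [-0.03558921  0.41757443  0.017391  ]
```

Call:
drive_tool(
  series=[
    [[0,0,-0.002],[0,0,0]],
    [[0,0,-0.004],[0,0,0]],
    [[0,0,-0.006],[0,0,0]],
    [[0,0,-0.006],[0,0,0]],
  ],
)

```text
time: 10.45
tool_pos: [0.6097, -0.2036, 0.1073]
tool_rot: [-0.0, -0.024, 1.0, 0.0]
contact_force: [-1.5, -0.9, -2.2]
gripper_width: 0.647
```

```bash
python3 - <<'E'
from h import *
s,r=tool();print(s['time'],s['tool_pos'],s['contact_force'],s['ft_torque'])
E
```

```text
10.45 [ 0.60972503 -0.20363647  0.10730403] [-1.54255118 -0.87865121 -2.22042791] [-0.08065895  0.28670402 -0.00509734]
```

Call:
drive_tool(
  series=[
    [[0,0,-0.0015],[0,0,0]],
    [[0,0,-0.003],[0,0,0]],
    [[0,0,-0.0045],[0,0,0]],
    [[0,0,-0.0045],[0,0,0]],
  ],
)

```text
time: 10.85
tool_pos: [0.6103, -0.2038, 0.1036]
tool_rot: [0.001, -0.024, 1.0, -0.0]
contact_force: [-0.1, -0.2, -1.9]
gripper_width: 0.645
```

```bash
python3 - <<'E'
from h import *
f=grab_frame('scene');cv2.imwrite('pics/l_scene.png',f[:,:,::-1])
s,r=tool();print(s['time'],s['tool_pos'],s['contact_force'],s['ft_torque'])
f=grab_frame('wrist');cv2.imwrite('pics/l_wrist.png',f[:,:,::-1])
im=cv2.imread('pics/l_scene.png');a=cv2.resize(im[190:250,180:260],None,fx=8,fy=8,interpolation=cv2.INTER_CUBIC)
cv2.imwrite('pics/l2.png',a)
E
```

```text
10.9 [ 0.61029281 -0.20378322  0.10369854] [ 1.37013057 -0.05755349 -1.36357577] [-0.0136988  -0.031231   -0.03931782]
```

View pics/l2.png

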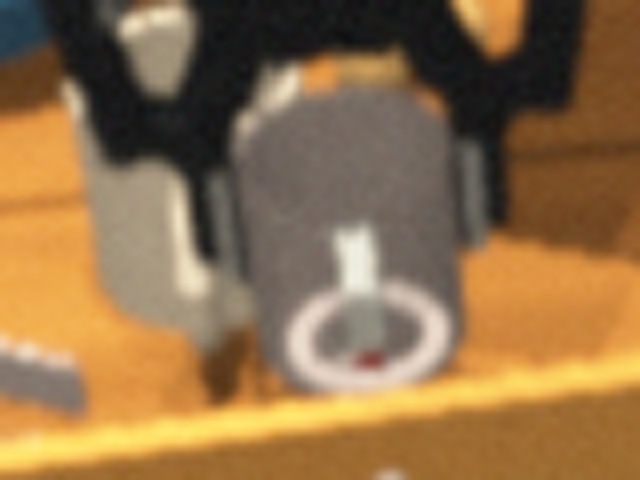

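Call:
drive_tool(
  series=[
    [[0,0,-0.001],[0,0,0]],
    [[0,0,-0.002],[0,0,0]],
    [[0,0,-0.002],[0,0,0]],
  ],
)

```text
time: 11.25
tool_pos: [0.6098, -0.2037, 0.1013]
tool_rot: [-0.0, -0.024, 1.0, 0.0]
contact_force: [0.1, 0.1, -1.3]
gripper_width: 0.65
```

```bash
python3 - <<'E'
from h import *
for i in range(2):
    f=grab_frame('scene')
    s,r=tool();print(s['time'],s['tool_pos'],s['contact_force'],s['ft_torque'])
E
```

```text
11.3 [ 0.60984957 -0.20372655  0.10135531] [-0.41681692  0.66451192 -1.95887024] [ 0.03771259  0.02829941 -0.01996779]
11.35 [ 0.60988218 -0.20375478  0.1014387 ] [ 0.30896403  0.20077557 -1.83034194] [-0.01988521  0.01293724  0.01638172]
```

View pics/l_wrist.png

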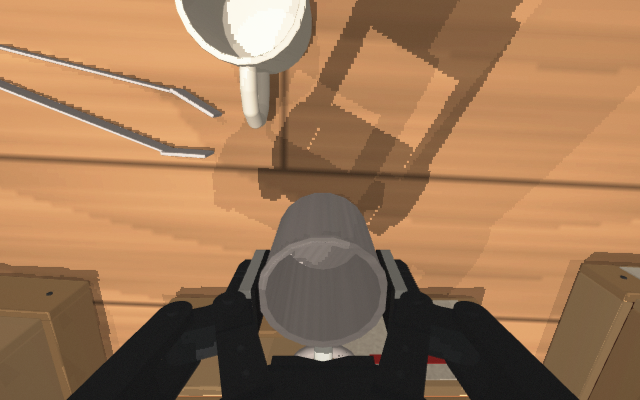

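Call:
drive_tool(
  series=[
    [[0.0027,0.0001,-0.0043],[0.29,-5.99,0]],
    [[0.0058,0.0003,-0.0083],[0.59,-11.99,0]],
    [[0.0058,0.0003,-0.0083],[0.59,-11.99,0]],
  ],
)

```text
time: 11.65
tool_pos: [0.6136, -0.2032, 0.092]
tool_rot: [0.104, -0.023, 0.994, 0.003]
contact_force: [-0.8, 0.2, -1.4]
gripper_width: 0.647
```

```bash
python3 - <<'E'
from h import *
s,r=tool();print(s['time'],s['tool_pos'],s['contact_force'],s['ft_torque'],r.as_matrix()[:,2])
f=grab_frame('scene');cv2.imwrite('pics/m.png',cv2.resize(f[190:250,180:260,::-1],None,fx=8,fy=8,interpolation=cv2.INTER_CUBIC))
E
```

```text
11.65 [ 0.61362299 -0.20319097  0.09204131] [-0.79165687  0.22099487 -1.43656238] [0.01769965 0.17828452 0.01178501] [ 0.20589715  0.01098492 -0.97851198]
```

View pics/m.png

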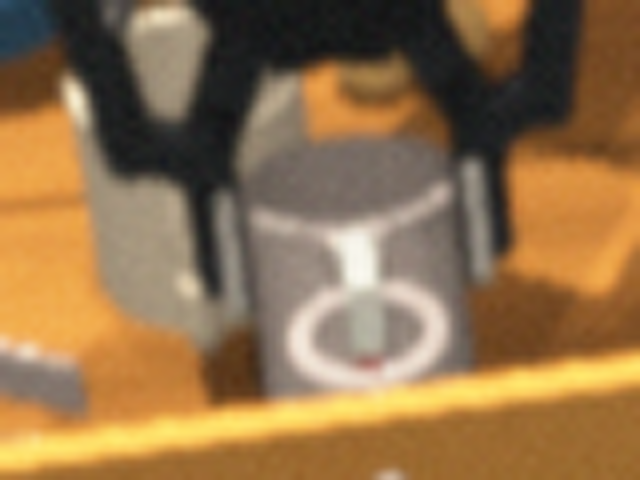

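Call:
drive_tool(
  series=[
    [[0.0036,0.0002,-0.0037],[0.29,-5.99,0]],
    [[0.0075,0.0004,-0.0069],[0.59,-11.99,0]],
    [[0.0117,0.0006,-0.0098],[0.88,-17.98,0]],
    [[0.0117,0.0006,-0.0098],[0.88,-17.98,0]],
    [[0.0117,0.0006,-0.0098],[0.88,-17.98,0]],
  ],
)

```text
time: 12.2
tool_pos: [0.6277, -0.203, 0.0839]
tool_rot: [0.258, -0.024, 0.966, 0.006]
contact_force: [-0.5, 0.5, -0.5]
gripper_width: 0.646
```

```bash
python3 - <<'E'
from h import *
s,r=tool();print(s['time'],s['tool_pos'],s['contact_force'],s['ft_torque'],r.as_matrix()[:,2])
f=grab_frame('scene');cv2.imwrite('pics/n.png',cv2.resize(f[190:250,180:260,::-1],None,fx=8,fy=8,interpolation=cv2.INTER_CUBIC))
f=grab_frame('wrist');cv2.imwrite('pics/n_w.png',f[:,:,::-1])
s,r=tool();print(s['time'],s['tool_pos'],s['contact_force'],s['ft_torque'])
E
```

```text
12.2 [ 0.62774787 -0.20303991  0.08394668] [-0.49491137  0.54195579 -0.48347207] [ 0.00083203  0.35940019 -0.01282004] [ 0.49740746  0.02470598 -0.86716517]
12.3 [ 0.62850976 -0.20311636  0.08451525] [ 0.01199628  0.59790071 -1.07329324] [-0.06372949  0.38136147  0.00928749]
```

View pics/n.png

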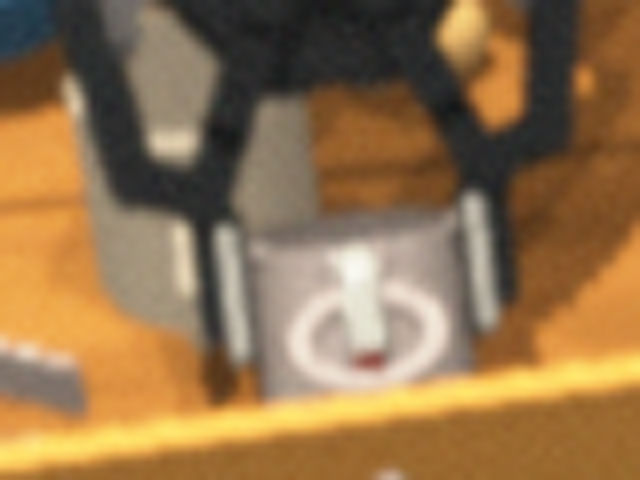

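View pics/n_w.png

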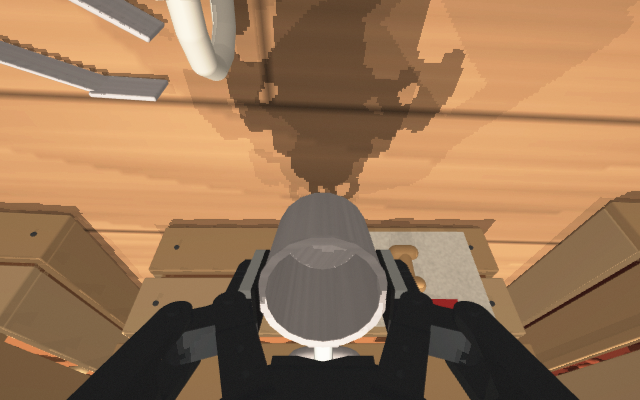

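Call:
drive_tool(
  series=[
    [[0,0,0],[0,0,0]],
    [[0,0,0],[0,0,0]],
    [[0,0,0],[0,0,0]],
    [[0,0,0],[0,0,0]],
    [[0,0,0],[0,0,0]],
    [[0,0,0],[0,0,0]],
  ],
  fingers=-1,
)

```text
time: 12.9
tool_pos: [0.6274, -0.2029, 0.0834]
tool_rot: [0.259, -0.023, 0.966, 0.006]
contact_force: [0.7, 0.1, 0.5]
gripper_width: 1.001
```

```bash
python3 - <<'E'
from h import *
f=grab_frame('scene');cv2.imwrite('pics/o.png',cv2.resize(f[190:250,180:260,::-1],None,fx=8,fy=8,interpolation=cv2.INTER_CUBIC))
f=grab_frame('wrist');cv2.imwrite('pics/o_w.png',f[:,:,::-1])
s,r=tool();print(s['time'],s['tool_pos'],s['contact_force'],s['ft_torque'])
E
```

```text
13.0 [ 0.62735278 -0.20287932  0.08335863] [-0.88985576 -0.0380964   0.74326922] [0.06076517 0.22928995 0.02821659]
```

View pics/o.png

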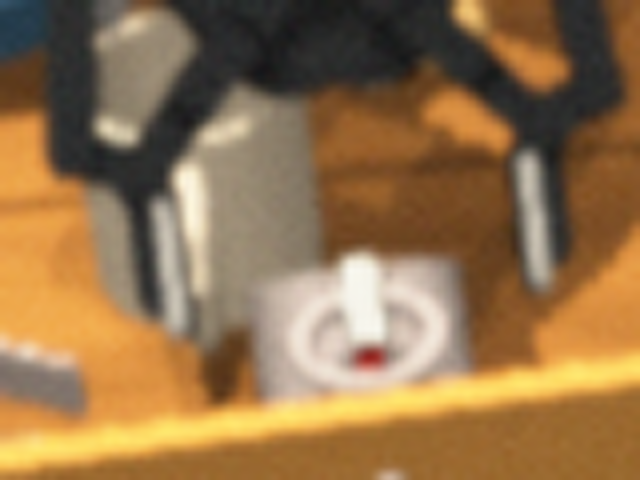

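View pics/o_w.png

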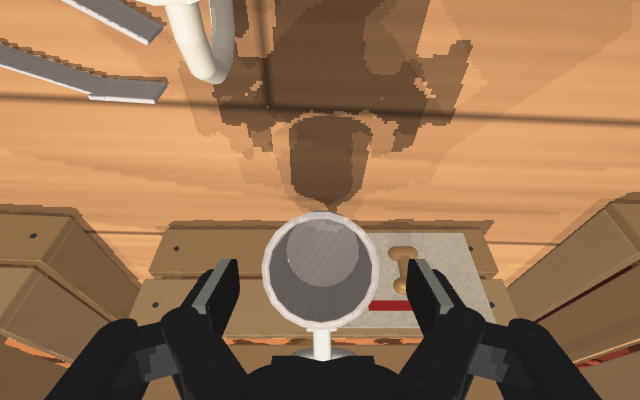

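Call:
drive_tool(
  series=[
    [[-0.01,-0.0005,0.0173],[0,0,0]],
    [[-0.025,-0.0012,0.0433],[0,0,0]],
    [[-0.04,-0.002,0.07],[0,0,0]],
    [[-0.055,-0.0027,0.095],[0,0,0]],
    [[-0.075,-0.0037,0.13],[0,0,0]],
    [[-0.1,-0.005,0.17],[0,0,0]],
    [[-0.1,-0.005,0.17],[0,0,0]],
    [[-0.1,-0.005,0.17],[0,0,0]],
  ],
)

```text
time: 13.8
tool_pos: [0.5275, -0.2085, 0.2555]
tool_rot: [0.26, -0.023, 0.965, 0.005]
contact_force: [-0.5, -0.1, -0.1]
gripper_width: 0.997
```

Call:
drive_tool(
  series=[
    [[-0.1,0.05,0.05],[0,0,0]],
    [[-0.1,0.05,0.05],[0,0,0]],
    [[-0.1,0.05,0.05],[0,0,0]],
    [[-0.1,0.05,0.05],[0,0,0]],
    [[-0.1,0.05,0.05],[0,0,0]],
    [[-0.1,0.05,0.05],[0,0,0]],
    [[-0.1,0.05,0.05],[0,0,0]],
    [[-0.1,0.05,0.05],[0,0,0]],
  ],
)

```text
time: 14.6
tool_pos: [0.4276, -0.1578, 0.3022]
tool_rot: [0.258, -0.023, 0.966, 0.007]
contact_force: [0.3, -0.0, 0.7]
gripper_width: 1.003
```

```bash
python3 - <<'E'
from h import *
f=grab_frame('scene');cv2.imwrite('pics/p_s.png',f[:,:,::-1]);cv2.imwrite('pics/p.png',cv2.resize(f[190:250,180:260,::-1],None,fx=8,fy=8,interpolation=cv2.INTER_CUBIC))
f=grab_frame('wrist');cv2.imwrite('pics/p_w.png',f[:,:,::-1])
f=grab_frame('top');cv2.imwrite('pics/p_t.png',f[:,:,::-1])
s,r=tool();print(s['time'],s['tool_pos'],s['contact_force'])
for n in ('scene','wrist','top'):
  for o in ('handle','gate_tip','nose','eye'): print(n,o,[(round(r['confidence'],2),np.round(r['location'],4)) for r in place_of(n,o)][:1])
E
```

```text
14.75 [ 0.42754081 -0.15789121  0.30293789] [ 0.21571716  0.22747548 -0.05667367]
scene handle [(0.6, array([ 0.6527, -0.1993,  0.127 ]))]
scene gate_tip []
scene nose [(0.73, array([ 0.6628, -0.2017,  0.1227]))]
scene eye [(0.52, array([ 0.6489, -0.2017,  0.1247]))]
wrist handle [(0.97, array([ 0.6535, -0.2   ,  0.1187]))]
wrist gate_tip [(0.3, array([ 0.5225, -0.4132, -0.0025]))]
wrist nose [(0.57, array([ 0.6628, -0.1977,  0.1194]))]
wrist eye [(0.9, array([ 0.654 , -0.2046,  0.1269]))]
top handle [(0.95, array([ 0.6499, -0.2016,  0.1229]))]
top gate_tip [(0.15, array([ 0.6693, -0.2007,  0.1111]))]
top nose [(0.78, array([ 0.6661, -0.2016,  0.123 ]))]
top eye [(0.72, array([ 0.6544, -0.1999,  0.1221]))]
```

View pics/p.png

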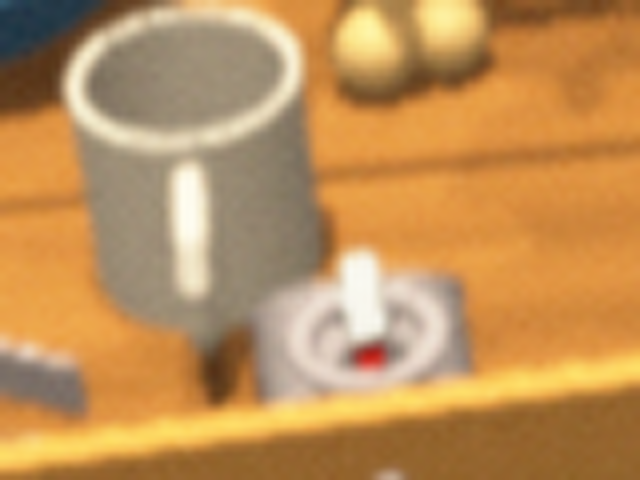

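View pics/p_w.png

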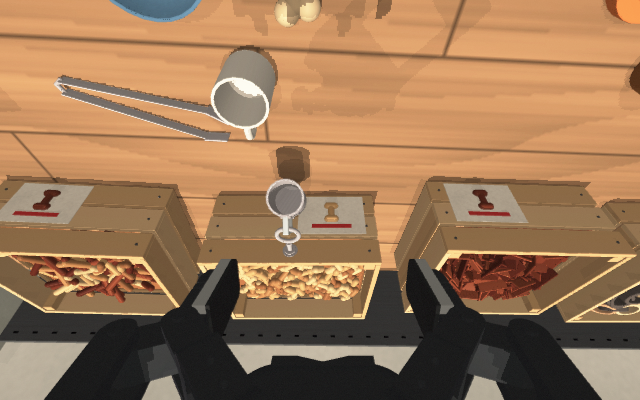

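View pics/p_t.png

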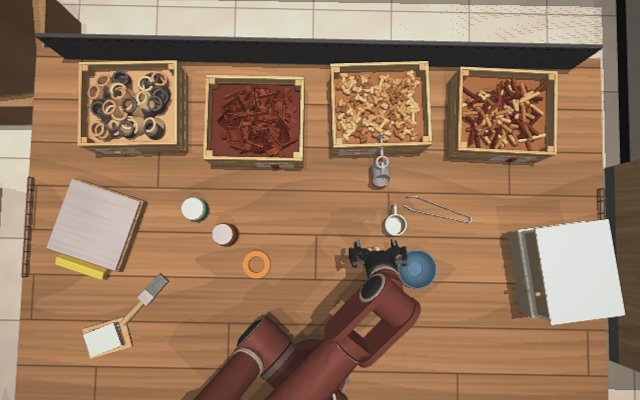

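Call:
drive_tool(
  series=[
    [[0,0,0],[0,0,0]],
    [[0,0,0],[0,0,0]],
    [[0,0,0],[0,0,0]],
    [[0,0,0],[0,0,0]],
    [[0,0,0],[0,0,0]],
    [[0,0,0],[0,0,0]],
    [[0,0,0],[0,0,0]],
    [[0,0,0],[0,0,0]],
  ],
)

```text
time: 16.15
tool_pos: [0.4274, -0.1579, 0.3034]
tool_rot: [0.259, -0.024, 0.966, 0.006]
contact_force: [0.7, 0.6, 0.5]
gripper_width: 0.997
```

```bash
python3 - <<'E'
from h import *
f=grab_frame('scene');g=cv2.imread('pics/p_s.png')[:,:,::-1]
d=np.abs(f.astype(int)-g).max(2)[190:250,180:260];print(d.max(),(d>40).sum())
t=grab_frame('top');a=cv2.imread('pics/a_top.png')[:,:,::-1]
dd=(np.abs(t.astype(int)-a).max(2)>60);print('bystander diff jar/tin/toy/mug/tongs',dd[190:250,175:275].sum(),dd[195:225,405:475].sum(),dd[205:238,383:408].sum())
cv2.imwrite('pics/q.png',cv2.resize(f[190:250,180:260,::-1],None,fx=8,fy=8,interpolation=cv2.INTER_CUBIC))
print(job_done())
E
```

```text
21 0
bystander diff jar/tin/toy/mug/tongs 0 0 0
the job is handed in; nothing more can be done
None
```

The cup is hanging from the eye bolt by its clip handle, and I handed the job in at about 16 s of the 46 s allowed. I gripped the cup across its sides and carried it to the bolt with the handle lined up on the shank. I then pushed the gate against the ring and slid the cup down until the ring sat under the bow. I tilted the cup 30° to soften its swing, let go and backed the arm off.

- **Bolt load:** pushing drove the bolt in to its collar. The gate began to give at about 2 N and its stop was felt at 5 to 6 N. The highest reading was 6.3 N, under the 10 N limit, though these readings scatter by up to about 1 N.
- **Gate:** while the ring slid past the gate tip, the side force and torque fell to about zero, as expected when the gate snaps shut. I calculated the ring at about 53 mm up the cup, past the 50 mm where the gate closes.
- **After letting go:** two pictures more than a second apart showed no change, so the cup is hanging still. The detector puts the handle point at the ring. In the top view the jar, tin, toy, mug and tongs had not moved. I did not measure the bone and bowl, because the arm partly covers them.

I judged the gate shut from the forces and from seeing red just behind the nose. The pictures are too coarse to show the closed gap directly, and the detector gave no usable reading of the gate tip.

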